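# Carry a glued sanding drum to the drying rack

## Task

Lift the carrying tray by its black bridge handle and, by gently tilting it, roll the freshly glued sanding drum to where it lies wholly between the two yellow lines, and keep it there in the air for at least five seconds. Then set the tray down gently, centred and square on the green drying rack, and let go, with the drum at rest and still wholly between the lines. Its glue is wet: the drum must never bump the red end stops nor be touched by the robot; leave the other things on the table alone.

Things in the scene. Friction and masses are not known exactly. Their poses are not given: they have to be found in the camera images.
- tray: Aluminium tray, 104 mm (x) by 352 mm (y), about 0.5 kg, starts flat on the table, long axis roughly along world y. Origin: centre of its underside, z up, y along its length. Level floor ends at z = 4 mm, crowned middle; channel inside 92 mm by 340 mm; side rims up to z = 26 mm; red end stops up to z = 70 mm, inner faces at y = +-170 mm. Yellow lines 4 mm wide across it at y = +80 and -80 mm.
- handle (a point): Centre of the tray's black bridge handle, 150 mm above the tray's origin, above its middle. The bar runs along tray x: 116 mm long, 24 mm wide (y), 22 mm high, on two 6 mm posts at x = +-55 mm. Pinch it from above across its 24 mm, fingers closing along tray y. The drum rolls beneath: its top is 114 mm above the tray's underside, the bar's lower face 139 mm.
- tray_crown (a point): Middle of the tray's bowed floor, 4.8 mm above the tray's origin. For tray y within +-60 mm the floor is crowned, radius of curvature 2.2 m (0.8 mm high): at tray y it falls away outwards with slope y / 2.2 m (0.027 rad at 60 mm), so there the drum runs off by itself unless the tilt is corrected; beyond 60 mm the floor is level. Same axes as the tray.
- drum: Red-brown sanding drum of a boot grinder lying across the tray: radius 55 mm, 80 mm long, about 0.35 kg. Origin: its centre, on its axis; own x along the axis (across the tray), the other axes turn as it rolls. Starts at rest 66 to 95 mm to one side of the tray's middle. Wholly between the lines: axis within 25 mm of the tray's middle (tray y). It meets an end stop at tray y = +-115 mm.
- drum_center (a point): The drum's centre (its origin). Solid (inertia 1/2 m r^2), it rolls without slipping along tray y: acceleration 6.5 m/s^2 per rad of local floor slope, downhill. Rolling resistance equals a slope of about 0.009 rad: it stays put on less (so on a level tray within some 15 mm of the middle, or on the level ends), sets off above it, and once rolling slows by only 0.06 m/s^2 on the level.
- rack: Green drying rack fixed on the table: base 150 mm (x) by 260 mm (y) with two cross bars along x, 140 mm long, 22 mm wide, at y = +-100 mm, topped with black rubber, upper faces 60 mm above the table. Origin: centre of its underside; y along its length. The tray sits on the bars with its long axis along the rack's y.
- rack_top (a point): Centre point of the rack level with the upper faces of its bars (60 mm above the table): the middle of the tray's underside belongs here.
- tape: Bystander: grey roll of tape lying flat, 104 mm in diameter, 48 mm high; origin at the centre of its underside.
- driver_orange: Bystander: orange-handled screwdriver, 210 mm long, lying on the table.
- driver_red: Bystander: red-handled screwdriver, 190 mm long, lying on the table.
- knife: Bystander: green utility knife, 180 mm long, 26 mm wide, origin under its middle.
- buckle: Bystander: blue boot buckle, 85 mm long, 24 mm high, origin under its middle.
- hexkeys: Bystander: folded steel hex-key set, 100 mm by 30 mm by 20 mm, origin under its middle.

How it is judged:
By the outcome, as a careful person would: the job done as asked, in the order asked, and still so for the second after the job is handed in, with the robot touching nothing.
It also fails if it takes over 64 s, if anything falls off the work surface, if the arm or the gripper's body presses on something with over 40 N, if the wrist force passes 120 N, or if a joint passes its speed limit or range.

## Robot

A 6-joint arm with a two-finger parallel gripper is mounted at the origin on the work surface. World frame = base frame: x ahead of the robot, y to its left, z up, the work surface at z = 0. Lengths are in m, angles in degrees, forces in N, time in s.
With the tool pointing down it reaches from about 0.325 to 0.775 m from the base axis. Payload 5.5 kg.
Tool frame: the origin (TCP) lies at the centre of the arm's flange, where the gripper is bolted on; the fingertips stand 182 mm ahead of it and the grasp point (between the pads) lies 163 mm ahead of it; z points along the fingers, y is the line along which they close (so a half turn about z gives the same grasp; the last joint's range is limited). The gripper opens to 88 mm and grips with 3 to 60 N. Pads are 20 mm wide; open, the fingers measure 115 mm over their backs; the gripper's body (75 mm by 178 mm) begins 61 mm behind the grasp point.
Start: joints at [-75.9, 5.22, 70.514, -0, 104.267, -3.249], TCP at [0.179, -0.573, 0.405] pointing down, gripper open.
Joint ranges: [-164.24, 164.24], [-49.07, 125.15], [9.68, 141.18], [-86.29, 266.29], [3.28, 154.24], [-151.56, 151.56]. Speed limits (degrees/s): [147.25, 147.25, 172.46, 180, 180, 180].

## Interface

Orientations are given as [roll, pitch, yaw] about the fixed x, y, z axes, in that order (R = Rz(yaw) Ry(pitch) Rx(roll)).
In Python, from station import r gives the robot as it stands. The module is installed in compiled form; this text tells all that it offers. Calls block until the motion is done:
- r.reach(position, orientation): joint-space move of the TCP to a pose.
- r.servo_line(position, rotation=None, speed=0.15): straight line of the TCP; rotation=None keeps the orientation; speed is the mean speed in m/s.
- r.move_joints(angles): joint-space move.
- r.let_go() and r.grab(squeeze=None): open the fingers fully, or close them until they stop; squeeze is the grip in N (None keeps the last).
- r.wait(seconds).
- r.inverse_kinematics(position, orientation): joint angles nearest the present ones, or None.
- r.sense(): the state.
- r.snapshot(name): name is "side" or "top" or "wrist"; returns a dict with "frame" (420x560x3 uint8, red, green, blue), "fx", "fy", "cx", "cy" (pixels), "R" (3x3) and "t" (3): a world point X has camera coordinates R X + t. Camera axes: x right, y down, z forward; pixel columns grow to the right and rows downward; lengths in m; the calibration is good to about 2 mm. A picture is of the moment at which its call begins. There is no depth.
A pose or a line that the arm cannot do raises r.IKError and nothing moves.
- r.hand_in(): hands the job in; it is judged then, once.
The state is a dict: "clock": time; "joints": joint angles; "joint_vel": joint speeds; "joint_torque": joint torques, N m; "tcp_pos": TCP position; "orientation": TCP orientation; "contact_force": force on the tool from outside, world axes, zero at the start; "torque": the same for the moment, N m; "opening": finger opening in m; "gripper_force": force on a finger pad.
Only numpy, scipy, OpenCV 4.12 (cv2) and the standard library are available. Lean on these libraries where they do the work, as an engineer would, in place of code of your own. Each camera call takes 0.05 s, during which the arm holds its last target. There are 200 camera calls.

## Working session

There is one attempt and no reset: what is moved stays moved. The work goes in short steps, each a Python script; the robot and the scene stay as the last script left them, time stands still between calls to the robot, and variables do not carry over. Pictures are saved under pics/ and viewed, at most 10 in all, crops included, and the job is handed in when it is done.

```bash
mkdir -p pics; python3 - <<'E'
from station import r
import cv2,numpy as np
s=r.sense();print(s['clock'],s['tcp_pos'],s['orientation'],s['opening'])
for n in("top","side"):
    p=r.snapshot(n);cv2.imwrite(f'pics/{n}0.png',p['frame'][:,:,::-1]);np.savez(f'{n}0.npz',**p)
    print(n,p['fx'],p['cx'],p['cy'],np.round(p['R'],3).tolist(),p['t'],-np.array(p['R']).T@p['t'])
E
```

```text
0.0 [ 0.17890358 -0.57276444  0.40352027] [-1.79888623e+02 -6.83491375e-03  1.73454016e+01] 0.0878139273488229
top 464.84201150699164 287.1553843707329 208.65440344348872 [[0.026, -0.999, -0.021], [-0.998, -0.025, -0.063], [0.062, 0.023, -0.998]] [0.03030449 0.57319782 1.0355723 ] [0.50671757 0.02099427 1.06989749]
side 473.0901669230011 279.09238962393783 211.02912909208356 [[0.987, -0.158, -0.013], [-0.119, -0.688, -0.715], [0.104, 0.708, -0.699]] [-0.54876703  0.16704637  1.14848164] [ 0.44203867 -0.78460822  0.91490523]
```

View pics/top0.png

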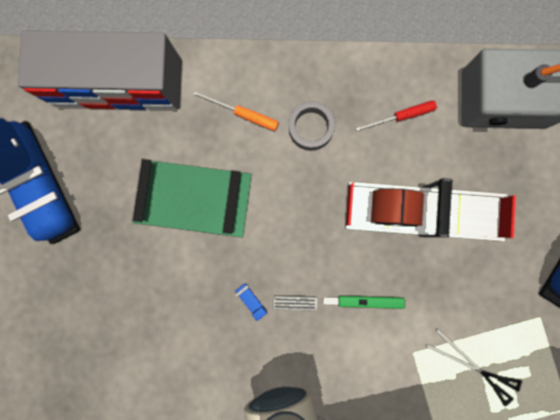

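View pics/side0.png

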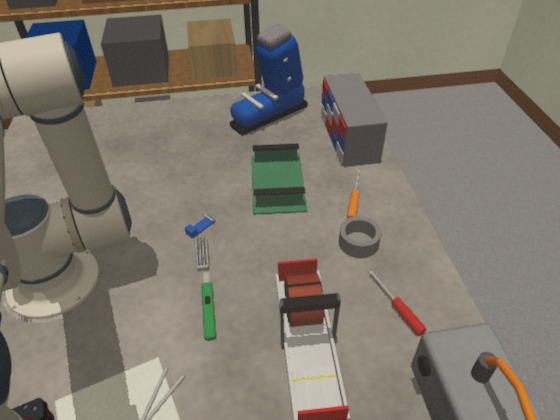

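The top view shows the tray around (430,210), with the drum at (398,206) on its +y side and the handle at (440,208). The rack is around (192,198), slightly turned. The bystanders are well clear of both.

```bash
cat > h.py <<'E'
import numpy as np,cv2
def ray(p,uv,z):
    R=np.array(p['R']);t=np.array(p['t']);uv=np.atleast_2d(uv).astype(float)
    d=np.c_[(uv[:,0]-p['cx'])/p['fx'],(uv[:,1]-p['cy'])/p['fy'],np.ones(len(uv))]@R
    c=-R.T@t
    return c+d*((z-c[2])/d[:,2])[:,None]
def proj(p,X):
    c=np.atleast_2d(X)@np.array(p['R']).T+np.array(p['t'])
    return np.c_[c[:,0]/c[:,2]*p['fx']+p['cx'],c[:,1]/c[:,2]*p['fy']+p['cy']]
def blobs(m,amin=60):
    n,l,s,c=cv2.connectedComponentsWithStats(m.astype(np.uint8))
    return [(l==i,s[i],c[i]) for i in range(1,n) if s[i][4]>=amin]
E
python3 - <<'E'
from h import *
for n in("top","side"):
    p=dict(np.load(f'{n}0.npz'));f=p['frame'];hsv=cv2.cvtColor(f,cv2.COLOR_RGB2HSV).astype(int);H,S,V=hsv[...,0],hsv[...,1],hsv[...,2]
    ms={'green':((H>60)&(H<90)&(S>80),0.0),'black':((V<60),0.06),'red':(((H<8)|(H>172))&(S>120),0.07),'yellow':((H>20)&(H<35)&(S>100),0.004),'white':((S<30)&(V>190),0.026)}
    for k,(m,z) in ms.items():
        for b,s,c in blobs(m,40 if k!='yellow' else 6):
            pts=np.argwhere(b)[:,::-1]; 
            zz=z
            if k=='black' and (s[0]>400 if n=='top' else s[1]>250): zz=0.161
            q=ray(p,pts,zz)[:,:2]
            if not(0.3<q[:,0].mean()<0.75 and abs(q[:,1].mean())<.6): continue
            rect=cv2.minAreaRect((q*1000).astype(np.float32))
            v=f[b].mean(0).astype(int)
            print(n,k,s.tolist(),'ctr',np.round(rect[0],1),np.round(rect[1],1),round(rect[2],1),v)
for n,(x0,y0,x1,y1) in {'top':(335,160,535,260),'side':(230,130,360,420)}.items():
    im=cv2.imread(f'pics/{n}0.png')[y0:y1,x0:x1];k=4 if n=='top' else 2
    cv2.imwrite(f'pics/{n}c.png',cv2.resize(im,None,fx=k,fy=k,interpolation=cv2.INTER_CUBIC))
E
```

```text
top green [133, 162, 118, 75, 5771] ctr [593.1 267.1] [255.8 146.5] 83.9 [ 80 140 101]
top green [339, 296, 66, 13, 679] ctr [ 366.6 -151.5] [147.3  24. ] 89.8 [ 70 165  90]
top black [479, 116, 81, 12, 541] ctr [ 745.6 -408.8] [155.3  21.4] 89.7 [48 49 48]
top black [22, 122, 58, 121, 560] ctr [624.2 567.2] [278.7  71.2] 16.3 [26 28 35]
top black [134, 160, 21, 61, 792] ctr [602.2 358.9] [ 29.9 134.1] 84.2 [38 44 39]
top black [224, 172, 16, 61, 569] ctr [581.5 164.9] [ 20.8 133.6] 83.8 [42 43 41]
top black [420, 179, 31, 58, 677] ctr [ 572.4 -247.6] [ 52.1 114.3] 85.8 [41 40 41]
top black [539, 259, 21, 48, 398] ctr [ 434.7 -464.2] [37.8 89.5] 89.4 [25 26 30]
top red [346, 183, 8, 42, 181] ctr [583.6 -89.7] [10.  89.1] 86.4 [168  55  51]
top red [372, 189, 31, 35, 955] ctr [ 580.9 -170.3] [61.5 73.5] 87.3 [134  59  42]
top red [403, 190, 20, 35, 626] ctr [ 578.3 -225.2] [39.6 73.4] 87.0 [141  60  43]
top red [499, 195, 17, 43, 606] ctr [ 565.9 -426. ] [31.8 90.4] 86.9 [114  29  26]
top white [346, 182, 74, 52, 1270] ctr [ 580.  -169.6] [158.6 107.4] 87.3 [235 238 234]
top white [42
[... 1059 characters left out ...]
.9] 86.8 [118  53  43]
side red [288, 284, 34, 14, 354] ctr [ 583.7 -182.3] [29.1 73.3] 86.7 [143  77  58]
side red [291, 310, 33, 13, 283] ctr [ 576.7 -247.4] [26.7 69.4] 86.5 [99 56 46]
side red [298, 406, 51, 14, 574] ctr [ 564.5 -448.1] [23.  90.2] 80.6 [127  48  42]
side yellow [292, 375, 45, 6, 65] ctr [ 571.6 -349.4] [ 3.  90.1] 87.0 [199 188  89]
side white [276, 275, 8, 23, 71] ctr [ 537.5 -128.2] [63.2 11.9] 86.8 [192 186 177]
side white [285, 315, 6, 22, 56] ctr [ 532.9 -235. ] [ 8.8 52. ] 3.1 [195 189 181]
side white [332, 339, 14, 66, 106] ctr [ 619.3 -352.6] [138.7   3.6] 87.0 [196 190 181]
side white [285, 343, 56, 77, 2727] ctr [ 564.7 -357.6] [158.1  90.9] 86.9 [197 191 182]
```

View pics/topc.png

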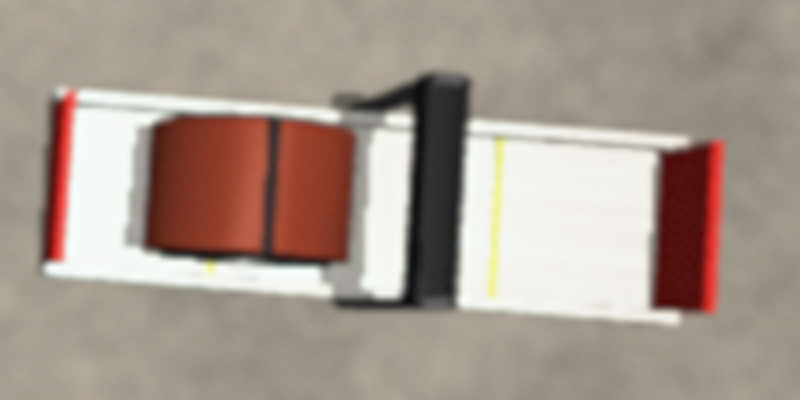

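The crop shows the drum on the +y side, with only a corner of the far yellow line visible beside it. The handle bar is at crop (440,190) and the near yellow line at (497,215). Tray yaw is about −3°, rack yaw about −6°. I'll hover over the handle and look with the wrist camera.

```bash
python3 - <<'E'
from station import r
from h import *
r.reach([0.575,-0.267,0.42],[180,0,-3])
s=r.sense();print(s['clock'],s['tcp_pos'],s['orientation'],s['contact_force'],s['torque'])
p=r.snapshot("wrist");cv2.imwrite('pics/w1.png',p['frame'][:,:,::-1]);np.savez('w1.npz',**p)
print(p['fx'],p['cx'],p['cy'],np.round(p['R'],3).tolist(),-np.array(p['R']).T@p['t'])
E
```

```text
1.9167 [ 0.57457183 -0.26784174  0.41996055] [ 1.79981972e+02  1.15811344e-02 -3.06302132e+00] [ 0.45193956  0.32036091 -0.52662239] [ 0.03886663 -0.00608476 -0.00327722]
304.89581871360735 277.50353632722414 207.98711027388543 [[-0.053, -0.999, 0.0], [-0.957, 0.051, 0.285], [-0.285, 0.015, -0.958]] [ 0.65225186 -0.27182478  0.39942488]
```

View pics/w1.png

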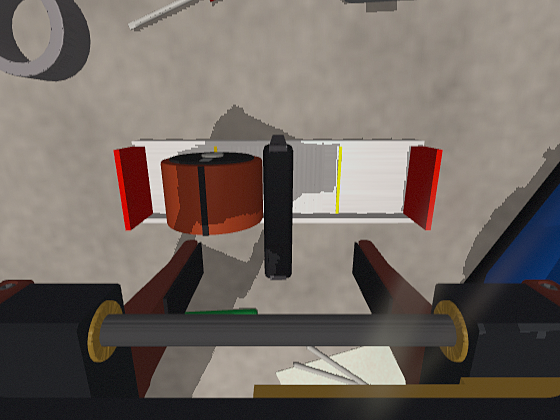

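The wrist camera sees the whole tray: bar at u 264–293, drum at u 162–263, stops at u 115–150 and 405–440. It will serve as the feedback sensor. Next I'll set up the drum estimator and check the bar centre.

```bash
cat >> h.py <<'E'
def brown(f):
    f=f.astype(int);R,G,B=f[...,0],f[...,1],f[...,2]
    return (R>50)&(G>0.27*R)&(G<0.62*R)&(B<0.5*R)
def drum_y(p,T,zc=0.059):
    """T: 4x4 tray pose in world. Drum y in tray frame by bisecting silhouette tangents."""
    m=brown(p['frame']);m[275:]=False
    m=cv2.morphologyEx(m.astype(np.uint8),cv2.MORPH_OPEN,np.ones((3,3)))
    keep=np.zeros_like(m)
    for b,s,c in blobs(m,150): keep[b]=1
    pts=np.argwhere(keep)[:,::-1]
    if len(pts)<300: return None,None
    R=np.array(p['R']);c=-R.T@np.array(p['t'])
    d=np.c_[(pts[:,0]-p['cx'])/p['fx'],(pts[:,1]-p['cy'])/p['fy'],np.ones(len(pts))]@R@T[:3,:3]
    c=T[:3,:3].T@(c-T[:3,3])
    a=np.arctan2(d[:,1],-d[:,2]);lo,hi=a.min(),a.max()
    D=(c[2]-zc)/np.cos((lo+hi)/2)
    return c[1]+(c[2]-zc)*np.tan((lo+hi)/2), (hi-lo)/2/np.arcsin(0.055/D)
def tray_T(x,y,z,yaw):
    T=np.eye(4);a=np.radians(yaw);T[:2,:2]=[[np.cos(a),-np.sin(a)],[np.sin(a),np.cos(a)]];T[:3,3]=x,y,z;return T
E
python3 - <<'E'
from h import *
p=dict(np.load('w1.npz'));f=p['frame']
print('drum',f[200,185],'stop',f[190,135],f[190,425],f[190,437])
b=f.max(2)<60; m=np.zeros_like(b);m[155:255,255:300]=b[155:255,255:300]
ed=[(np.where(m[v])[0].min(),np.where(m[v])[0].max()+1) for v in (180,210,240)]
for (l,r_),v in zip(ed,(180,210,240)): print(v,l,r_,ray(p,[[(l+r_)/2-.5,v]],.161)[0],ray(p,[[l-.5,v],[r_-.5,v]],.161)[:,1])
# bar ends rows
col=np.where(f[100:300,272:285].max(2).max(1)<75)[0]+100;print(col.min(),col.max(),ray(p,[[278,col.min()],[278,col.max()]],.161))
def run(cx,v,z,cond):pass
yel=(f[...,0]>150)&(f[...,1]>150)&(f[...,2]<110);yel[:, :300]=0;yel[260:]=0
pts=np.argwhere(yel)[:,::-1];q=ray(p,pts,.004);print('yellow',cv2.minAreaRect((q[:,:2]*1000).astype(np.float32)))
w=(f.min(2)>150)&(np.ptp(f,axis=2)<20);w[:130]=0;w[235:]=0
q=ray(p,np.argwhere(w)[:,::-1],.026);print('white',cv2.minAreaRect((q[:,:2]*1000).astype(np.float32)))
print(drum_y(p,tray_T(.575,-.267,0,-3)))
E
```

```text
drum [98 40 23] stop [91  4  3] [90 15  9] [144 159 148]
180 263 293 [ 0.60457218 -0.26932363  0.161     ] [-0.25742796 -0.28121949]
210 262 292 [ 0.57974462 -0.26718377  0.161     ] [-0.25493921 -0.27942853]
240 264 292 [ 0.55332701 -0.26659655  0.161     ] [-0.25482295 -0.27837033]
137 278 [[ 0.63782557 -0.2714753   0.161     ]
 [ 0.51751723 -0.26512934  0.161     ]]
yellow ((568.1621704101562, -347.5859069824219), (4.177181720733643, 89.6410903930664), 87.10255432128906)
white ((566.635986328125, -257.1819152832031), (372.0354309082031, 118.00019073486328), 86.95331573486328)
(np.float64(0.0005431702959854956), np.float64(2.4787795512732282))
```

```bash
python3 - <<'E'
from station import r
from h import *
r.servo_line([0.5745,-0.2675,0.315],[180,0,-3],0.08)
s=r.sense();print(s['clock'],s['tcp_pos'],s['orientation'],s['contact_force'],s['torque'])
r.grab(60)
s=r.sense();print(s['clock'],s['tcp_pos'],s['orientation'],s['contact_force'],s['torque'],s['opening'],s['gripper_force'])
p=r.snapshot("wrist");cv2.imwrite('pics/w2.png',p['frame'][:,:,::-1]);np.savez('w2.npz',**p)
E
```

```text
3.4333 [ 0.57460195 -0.26755581  0.31581003] [ 1.7996867e+02 -6.7531825e-02 -2.9988191e+00] [ 0.24255758  0.16757179 -0.13622578] [ 0.01316156  0.05041679 -0.02838859]
4.4333 [ 0.57448123 -0.26762361  0.31503187] [ 1.79981518e+02 -5.08909633e-03 -3.00590856e+00] [ 0.81514683 -1.54801486 -0.11195743] [-0.14617485  0.02466931 -0.03081774] 0.023542861330521348 59.999844431877136
```

View pics/w2.png

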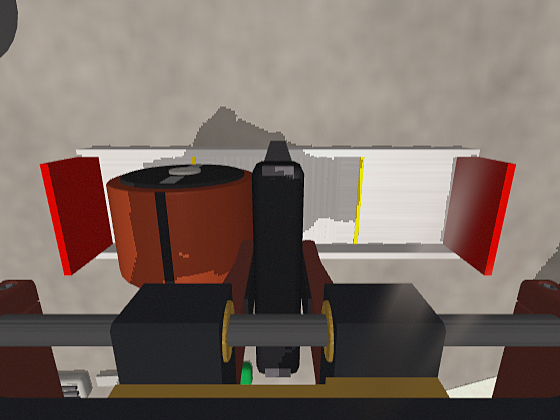

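Grasp is good: the bar is pinched at u 253–303, and the drum is at u 106–253 with its left edge clear of the stop at u 40–105. Next I'll tune the estimator on this frame.

```bash
sed -i "s/m\[275:\]=False/m[238:]=False;m[:165]=False;m[:,:80]=False;m[:,470:]=False/" h.py
python3 - <<'E'
from h import *
p=dict(np.load('w2.npz'));f=p['frame']
print(f[200,130],f[230,240],f[200,90],f[200,460],f[260,240])
m=brown(f);m[238:]=0;m[:165]=0;m=cv2.morphologyEx(m.astype(np.uint8),cv2.MORPH_OPEN,np.ones((3,3)))
for b,s,c in blobs(m,100):print(s)
T=tray_T(.5745,-.2675,0,-3)
print(drum_y(p,T))
yel=(f[...,0]>130)&(f[...,1]>130)&(f[...,2]<90);yel[:, :320]=0;yel[260:]=0
q=(ray(p,np.argwhere(yel)[:,::-1],.004)-T[:3,3])@T[:3,:3];print('yellow tray frame',cv2.minAreaRect((q[:,:2]*1000).astype(np.float32)))
q=(ray(p,[[78,150],[479,150],[104,258],[464,258]],.026)-T[:3,3])@T[:3,:3];print(q)
E
```

```text
[99 38 20] [89 35 20] [100   8  13] [131  97  92] [66 32 27]
[462 165  32  73 716]
[ 108  172  145   66 7022]
(np.float64(0.07370890166534366), np.float64(0.9615529588648996))
yellow tray frame ((-2.1800460815429688, -79.8614501953125), (87.96633911132812, 4.109994411468506), 0.1260860413312912)
[[ 0.05054863  0.17340966  0.026     ]
 [ 0.05058295 -0.17526643  0.026     ]
 [-0.05242866  0.167489    0.026     ]
 [-0.05241762 -0.18018456  0.026     ]]
```

```bash
sed -i "s/m\[:,470:\]=False/m[:,455:]=False/" h.py; cat > ctl.py <<'E'
from station import r
from h import *
from scipy.spatial.transform import Rotation as Ro
def Rt(th,yaw): return Ro.from_euler('ZX',[np.radians(yaw),th]).as_matrix()
def tcp(x,y,z,th,yaw):
    """TCP pose for tray underside centre (level) at x,y,z; tilt th rad about tray x, pivot at drum axis height"""
    return list(np.array([x,y,z+.059])+Rt(th,yaw)@[0,0,.256]),[180+np.degrees(th),0,yaw]
def go(x,y,z,th,yaw,speed): P,o=tcp(x,y,z,th,yaw); r.servo_line(P,o,speed)
def Tnow():
    s=r.sense(); R=Ro.from_euler('xyz',s['orientation'],degrees=True).as_matrix()@np.diag([1,-1,-1])
    T=np.eye(4);T[:3,:3]=R;T[:3,3]=np.array(s['tcp_pos'])-R@[0,0,.315]
    return T,s
def red_u(f):
    f=f.astype(int);m=(f[...,0]>60)&(f[...,1]<.25*f[...,0]);m[:145]=0;m[290:]=0
    L=np.argwhere(m[:,:110])[:,1].mean();R=np.argwhere(m[:,440:])[:,1].mean()+440
    return L,R
def look(save=None):
    T,s=Tnow();p=r.snapshot("wrist")
    if save: cv2.imwrite(f'pics/{save}.png',p['frame'][:,:,::-1])
    y,q=drum_y(p,T);return s['clock'],y,q,red_u(p['frame']),s
def show(save=None):
    c,y,q,ru,s=look(save)
    print(f"t={c:.2f} y={y*1e3:.1f} q={q:.3f} red={ru[0]:.2f},{ru[1]:.2f} roll={s['orientation'][0]%360-180:.2f} F={np.round(s['contact_force'],2)} M={np.round(s['torque'],3)} z={s['tcp_pos'][2]:.4f}")
    return c,y,q
E
python3 - <<'E'
import re
s=open('h.py').read()
i=s.index("    D=(c[2]-zc)/np.cos((lo+hi)/2)");j=s.index("def tray_T")
s=s[:i]+'''    h=c[2]-zc
    def off(a,sg):  # centre offset Y with line at angle a tangent to circle: Y cos a - h sin a = sg*r
        return c[1]+(h*np.sin(a)+sg*0.055)/np.cos(a)
    yl,yh=off(lo,1),off(hi,-1)  # from -y edge, from +y edge
    y=(yl+yh)/2
    if abs(yl-yh)>0.003: y=yh if y>0 else yl
    return y,yl-yh
'''+s[j:]
open('h.py','w').write(s)
E
python3 - <<'E'
from ctl import *
show()
go(.5745,-.2675,.06,.015,-3,.06)
for i in range(5): show('w3' if i==4 else None); r.wait(.25)
E
```

```text
t=4.48 y=71.5 q=0.005 red=76.87,490.40 roll=-0.02 F=[-0.   -1.54  0.06] M=[-0.151 -0.006  0.009] z=0.3150
t=5.68 y=66.1 q=0.010 red=77.25,490.59 roll=0.89 F=[ 0.52  0.11 -8.93] M=[-0.294  0.026 -0.046] z=0.3742
t=5.98 y=59.0 q=0.017 red=77.22,490.50 roll=0.87 F=[-0.15 -0.2  -9.71] M=[-0.274  0.001  0.011] z=0.3747
t=6.28 y=56.6 q=0.019 red=77.20,490.47 roll=0.86 F=[ 0.05 -0.36 -8.97] M=[-0.277  0.034  0.018] z=0.3750
t=6.58 y=57.9 q=0.018 red=77.21,490.55 roll=0.86 F=[ 0.14 -1.   -9.26] M=[-0.232  0.011 -0.018] z=0.3750
t=6.88 y=60.1 q=0.016 red=77.22,490.57 roll=0.86 F=[ 0.4   0.24 -8.44] M=[-0.201  0.012 -0.038] z=0.3750
```

```bash
cat > law.py <<'E'
import numpy as np
W=1.2;Z=.9
def slope(y,th): return th-(y/2.2 if abs(y)<.06 else 0)   # >0 pushes toward -y
def acc(y,v,th):
    s=slope(y,th)
    if abs(v)<2e-3: return 0. if abs(s)<.009 else -6.5*(s-np.sign(s)*.009)
    return -6.5*s-.06*np.sign(v)
def law(y,v):
    yc=np.clip(y,-.06,.06)
    return float(np.clip(yc/2.2+.010*np.clip(y/.008,-1,1)*(1 if abs(y)>.004 else 0)+(W*W*y+2*Z*W*v)/6.5,-.055,.055))
class Obs:
    def __init__(s,y,t): s.y,s.v,s.t=y,0.,t
    def upd(s,ym,t,th):
        dt=t-s.t;s.t=t
        n=20
        for _ in range(n):
            s.v+=acc(s.y,s.v,th)*dt/n
            s.y+=s.v*dt/n
        e=ym-s.y;s.y+=.6*e;s.v+=.35*e/max(dt,.1)
        return s.y,s.v
E
python3 - <<'E'
from law import *
rng=np.random.default_rng(0)
for fr in(.006,.009,.012):
  for bias in(-.003,.003):
    y,v,th,t=.06,0.,.015,0.;o=Obs(y,0);log=[]
    while t<12:
        ym=y+rng.normal(0,.001);ye,ve=o.upd(ym,t,th);c=law(ye,ve)
        if abs(ye)<.009 and abs(ve)<.006: break
        log.append((round(y*1e3),round(v*1e3),round(c*1e3)))
        th0=th
        for k in range(40):
            th=th0+(c-th0)*min(1,max(0,(k-10)/30));thr=th+bias;s=slope(y,thr)
            if abs(v)<5e-4 and abs(s)<fr:v=0
            else: v+=(-6.5*s-6.5*fr*np.sign(v if abs(v)>5e-4 else -s))*.005
            y+=v*.005
        t+=.2
    print(fr,bias,round(t,2),y,v,log[::3])
E
python3 - <<'E'
from ctl import *
go(.5745,-.2675,.10,.015,-3,.06); show()
for th in(.018,.02):
    a=r.sense()['clock'];go(.5745,-.2675,.10,th,-3,.06);print(r.sense()['clock']-a);show()
E
```

```text
0.006 -0.003 11.8 -0.007629078676615218 0.0005403916713399653 [(60, 0, 51), (53, -29, 36), (28, -50, 17), (-3, -49, -15), (-16, 12, -22), (5, 56, 12), (36, 25, 36), (33, -26, 28), (10, -45, 7), (-13, -14, -21), (-4, 35, -8), (23, 39, 29), (29, -12, 26), (14, -33, 13), (-7, -28, -12), (-9, 19, -15), (13, 42, 23), (24, -5, 23), (14, -24, 13), (-2, -25, -5)]
0.006 0.003 7.4 0.010001762546416375 -0.000578429133586209 [(60, 0, 50), (49, -48, 32), (4, -93, -4), (-48, -58, -50), (-56, 21, -42), (-31, 56, -19), (4, 56, 16), (20, -11, 21), (0, -53, -10), (-28, -24, -29), (-27, 19, -24), (-10, 33, -10), (8, 19, 16)]
0.009 -0.003 2.8 0.009390183446792287 0 [(60, 0, 48), (56, -17, 40), (41, -31, 27), (22, -26, 16), (11, -9, 12)]
0.009 0.003 4.2 -0.002812659324095069 0 [(60, 0, 51), (51, -39, 35), (16, -73, 6), (-28, -57, -35), (-37, 12, -32), (-24, 28, -18), (-9, 20, -8)]
0.012 -0.003 12.2 0.040793444699095925 -0.0001672454081400259 [(60, 0, 52), (57, -10, 37), (52, -7, 38), (47, -8, 35), (44, -3, 33), (43, 0, 34), (43, 0, 34), (43, 0, 35), (43, 0, 32), (43, 0, 34), (43, -1, 34), (42, 0, 35), (42, -2, 33), (41, 0, 33), (41, 0, 34), (41, 0, 33), (41, 0, 33), (41, 0, 33), (41, -1, 32), (41, 0, 35), (41, -1, 34)]
0.012 0.003 12.2 -0.014200597467329669 0 [(60, 0, 49), (54, -27, 38), (30, -50, 16), (0, -46, -11), (-14, 0, -19), (-14, 0, -16), (-14, 0, -18), (-14, 0, -18), (-14, 0, -17), (-14, 0, -17), (-14, 0, -17), (-14, 0, -19), (-14, 0, -16), (-14, 0, -19), (-14, 0, -20), (-14, 0, -17), (-14, 0, -16), (-14, 0, -16), (-14, 0, -18), (-14, 0, -18), (-14, 0, -18)]
t=8.00 y=59.8 q=0.016 red=77.22,490.37 roll=0.87 F=[-0.55 -0.19 -9.28] M=[-0.245  0.05  -0.012] z=0.4145
0.25
t=8.30 y=59.7 q=0.016 red=77.22,490.41 roll=1.05 F=[-0.1  -0.36 -8.46] M=[-0.29   0.018  0.026] z=0.4145
0.25
t=8.60 y=59.6 q=0.016 red=77.22,490.39 roll=1.15 F=[-0.21  0.12 -9.19] M=[-0.294  0.073  0.024] z=0.4149
```

```bash
cat > law.py <<'E'
import numpy as np
def slope(y,th): return th-(y/2.2 if abs(y)<.06 else 0)   # >0 pushes toward -y
class Ctl:
    """observer for y, v (known tilt history) + speed-profile law with slope-bias integrator"""
    def __init__(s,y,t,th,k=.7,tau=.5,ki=.15,vmax=.04): s.y,s.v,s.t,s.th,s.b=y,0.,t,th,0.;s.k,s.tau,s.ki,s.vmax=k,tau,ki,vmax
    def acc(s,y,v,th):
        q=slope(y,th+s.b)
        if abs(v)<2e-3: return 0. if abs(q)<.009 else -6.5*(q-np.sign(q)*.009)
        return -6.5*q-.06*np.sign(v)
    def step(s,ym,t,th1):
        """ym measured at t; tilt went s.th -> th1 since last"""
        dt=t-s.t;s.t=t;n=20
        if dt>0:
            for i in range(n):
                a=s.acc(s.y,s.v,s.th+(th1-s.th)*(i+.5)/n);v0=s.v;s.v+=a*dt/n
                if v0*s.v<0:s.v=0.
                s.y+=s.v*dt/n
            e=ym-s.y;s.y+=.7*e;s.v+=.5*e/dt
        s.th=th1
        # predict ahead 0.15 s (half the coming move)
        yp=s.y+.15*s.v;v=s.v
        if abs(yp)<.010: vd=0.;f=0.
        else: vd=float(np.clip(-s.k*(yp-np.sign(yp)*.004),-s.vmax,s.vmax));f=-.009*np.sign(vd)
        if vd!=0 and abs(v)<.008 and abs(vd)>.004: s.i=getattr(s,'i',0.)+s.ki*(v-vd)*.3
        else: s.i=getattr(s,'i',0.)*.8
        a=(vd-v)/s.tau
        th=np.clip(yp,-.06,.06)/2.2-f-a/6.5+s.i
        return float(np.clip(th,-.055,.055))
    def done(s): return abs(s.y)<.011 and abs(s.v)<.005
E
cat > sim.py <<'E'
from law import *
rng=np.random.default_rng(0)
for kw in (dict(),dict(k=.5,tau=.4,ki=.3),dict(k=.5,tau=.6,ki=.3),dict(k=.5,tau=.4,ki=.3,vmax=.03)):
 print(kw)
 for fr in(.006,.009,.012):
  for bias in(-.003,0,.003):
    y,v,th,t=.06,0.,.02,0.;C=Ctl(y,0,th,**kw);log=[];mx=0
    while t<15:
        c=C.step(y+rng.normal(0,.001),t,th)
        if C.done(): c=y/2.2
        log.append((round(y*1e3),round(v*1e3),round(c*1e3)));fin=C.done()
        th0=th
        for k in range(60):
            u=min(1,max(0,(k-10)/50));th=th0+(c-th0)*u*u*(3-2*u);thr=th+bias;s=slope(y,thr)
            if abs(v)<1e-3 and abs(s)<fr:v=0
            else: v+=(-6.5*s-6.5*fr*np.sign(v if abs(v)>1e-3 else -s))*.005
            y+=v*.005;mx=min(mx,y)
        t+=.3
        if fin and v==0:break
    print(fr,bias,round(t,2),'end',round(y*1e3,1),round(v*1e3,1),'min',round(mx*1e3),log[::2][:9])
E
python3 sim.py
```

```text
{}
0.006 -0.003 15.0 end 7.5 -9.3 min 0 [(60, 0, 32), (60, 0, 36), (60, 0, 38), (59, -6, 41), (49, -24, 21), (39, -3, 22), (39, 0, 23), (39, 0, 27), (39, -1, 28)]
0.006 0 11.4 end -4.4 0.0 min -4 [(60, 0, 32), (60, 0, 35), (59, -8, 29), (51, -12, 31), (41, -25, 18), (25, -21, 8), (20, 0, 9), (20, 0, 9), (20, 0, 12)]
0.006 0.003 15.0 end -40.0 8.6 min -65 [(60, 0, 32), (59, -7, 27), (53, -13, 26), (41, -23, 17), (28, -17, 6), (24, 0, 5), (24, 0, 10), (24, 0, 10), (24, 0, 13)]
0.009 -0.003 15.0 end 41.1 0.0 min 0 [(60, 0, 32), (60, 0, 29), (60, 0, 36), (60, 0, 39), (60, 0, 34), (60, 0, 41), (59, -6, 36), (55, -1, 29), (55, 0, 38)]
0.009 0 14.7 end 11.8 0.0 min 0 [(60, 0, 32), (60, 0, 33), (60, 0, 41), (58, -6, 30), (57, -1, 36), (54, -8, 34), (48, -13, 24), (43, 0, 23), (43, 0, 30)]
0.009 0.003 8.1 end 7.4 0.0 min 0 [(60, 0, 32), (60, 0, 35), (59, -7, 30), (52, -11, 28), (46, -12, 23), (37, -11, 21), (33, 0, 15), (33, 0, 19), (33, 0, 20)]
0.012 -0.003 15.0 end 59.4 0.0 min 0 [(60, 0, 32), (60, 0, 32), (60, 0, 38), (60, 0, 43), (60, 0, 31), (60, 0, 41), (60, 0, 36), (60, 0, 37), (60, 0,
[... 3920 characters left out ...]
, -2, 38), (51, -14, 26), (46, 0, 29), (46, -1, 32), (43, -10, 23)]
0.009 0.003 15.0 end -41.3 0.0 min -41 [(60, 0, 32), (60, 0, 36), (58, -12, 31), (46, -19, 21), (40, 0, 20), (40, 0, 24), (40, 0, 28), (37, -14, 21), (24, -24, 6)]
0.012 -0.003 15.0 end 55.7 0.0 min 0 [(60, 0, 32), (60, 0, 26), (60, 0, 38), (60, 0, 40), (60, 0, 37), (60, 0, 40), (60, 0, 36), (60, 0, 39), (60, 0, 41)]
0.012 0 15.0 end 29.1 -0.7 min 0 [(60, 0, 32), (60, 0, 38), (60, 0, 35), (60, -1, 41), (57, -5, 29), (57, 0, 41), (55, -6, 30), (53, 0, 37), (53, -5, 39)]
0.012 0.003 15.0 end 7.3 -1.6 min 0 [(60, 0, 32), (60, 0, 38), (60, 0, 37), (59, -3, 43), (52, -17, 24), (48, 0, 33), (47, -8, 28), (40, -8, 19), (39, 0, 26)]
```

```bash
cat > pulse.py <<'E'
from ctl import *
X,Y,Z,YAW=.5745,-.2675,.10,-3
def tilt(th,sp=.06): go(X,Y,Z,th,YAW,sp)
def pulse(y,yT,delta,hold):
    """from rest at y kick toward yT, then brake tilt that holds the drum around yT"""
    s=np.sign(y-yT)
    tilt(np.clip(y,-.06,.06)/2.2+s*(.009+delta)); r.wait(hold)
    c,y1,q=show()
    tilt(yT/2.2-s*.003)
    c,y2,q=show(); r.wait(.15); c,y3,q=show()
    return y3,(y3-y2)/.2
E
python3 - <<'E'
from pulse import *
print(pulse(.0596,.042,.016,.1))
E
```

```text
t=9.03 y=51.7 q=0.024 red=77.28,490.62 roll=2.96 F=[ 0.86 -0.39 -9.38] M=[-0.301  0.059 -0.043] z=0.4146
t=9.38 y=31.1 q=0.045 red=77.06,490.27 roll=0.95 F=[ 0.2   0.34 -8.75] M=[-0.109  0.025  0.044] z=0.4153
t=9.58 y=23.6 q=0.002 red=77.01,490.24 roll=0.94 F=[ 0.19  0.13 -9.28] M=[-0.132  0.025 -0.008] z=0.4149
(np.float64(0.023561730267285783), np.float64(-0.03792964659976411))
```

```bash
python3 - <<'E'
from pulse import *
tilt(.003); show(); r.wait(.05); show()
E
```

```text
t=9.88 y=13.7 q=0.002 red=76.95,490.21 roll=0.17 F=[-0.36 -0.14 -8.97] M=[ 0.004  0.044 -0.011] z=0.4150
t=9.98 y=10.2 q=0.003 red=76.95,490.13 roll=0.18 F=[ 0.99  0.23 -8.75] M=[-0.058 -0.03   0.027] z=0.4150
```

```bash
python3 - <<'E'
from pulse import *
tilt(-.003); show(); r.wait(.05); show()
E
```

```text
t=10.28 y=9.4 q=0.002 red=76.86,490.07 roll=-0.17 F=[ 0.62  0.41 -7.86] M=[ 0.026 -0.006 -0.011] z=0.4150
t=10.38 y=9.4 q=0.002 red=76.86,490.06 roll=-0.17 F=[-0.36 -0.73 -8.49] M=[ 0.04   0.037 -0.041] z=0.4150
```

```bash
python3 - <<'E'
from pulse import *
tilt(.003); show(); r.wait(2.6);show(); r.wait(2.6); show()
go(.576,-.2075,.10,.003,-3.3,.03); show()
E
```

```text
t=10.68 y=7.9 q=0.003 red=76.93,490.10 roll=0.18 F=[-0.35  0.02 -8.9 ] M=[ 0.02   0.043 -0.021] z=0.4149
t=13.33 y=8.0 q=0.003 red=76.92,490.11 roll=0.17 F=[-0.31 -0.21 -9.58] M=[-0.047 -0.035 -0.029] z=0.4150
t=15.98 y=9.9 q=0.002 red=76.93,490.16 roll=0.17 F=[ 0.14  0.55 -9.32] M=[-0.017 -0.003 -0.011] z=0.4150
t=18.18 y=9.2 q=0.002 red=76.88,490.32 roll=0.17 F=[ 0.21  0.29 -9.53] M=[0.008 0.069 0.033] z=0.4150
```

```bash
python3 - <<'E'
from pulse import *
go(.590,.260,.10,.003,-6,.05); show('w5')
for n in('wrist','top'):
    p=r.snapshot(n);np.savez(n+'5.npz',**p)
    cv2.imwrite(f'pics/{n}5.png',p['frame'][:,:,::-1])
print(Tnow()[0].round(4).tolist())
E
```

```text
t=27.74 y=9.2 q=0.002 red=76.84,490.50 roll=0.17 F=[ 0.    0.01 -9.15] M=[-0.019  0.057  0.014] z=0.4150
[[0.9945, 0.1045, -0.0003, 0.59], [-0.1045, 0.9945, -0.003, 0.2602], [0.0, 0.003, 1.0, 0.1], [0.0, 0.0, 0.0, 1.0]]
```

View pics/wrist5.png

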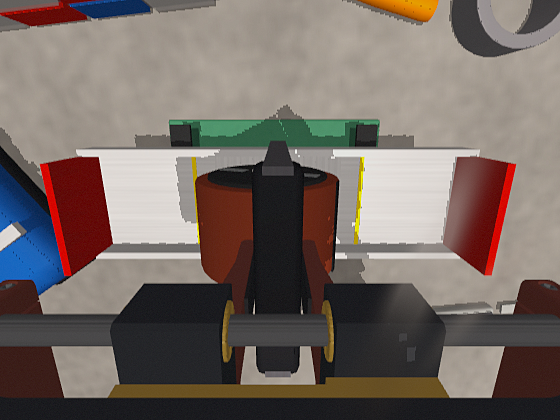

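Hovering over the rack, the drum is between the lines (u 195–338). The rack's bar ends are visible at u 170–190 and 356–377, rows 123–147. I'll measure the rack relative to the tray.

```bash
python3 - <<'E'
from h import *
p=dict(np.load('wrist5.npz'));f=p['frame']
T=tray_T(.59,.2602,0,-6)
tf=lambda uv,z:((ray(p,uv,z)-T[:3,3])@T[:3,:3]*1000).round(1)
dark=f.max(2)<70
for u0,u1 in((160,200),(346,388)):
    m=np.zeros_like(dark);m[118:147,u0:u1]=dark[118:147,u0:u1]
    n,l,s,c=cv2.connectedComponentsWithStats(m.astype(np.uint8));i=1+s[1:,4].argmax();print(s[i])
    b=l==i
    for v in(127,133,140):
        w=np.where(b[v])[0];print(v,w.min(),w.max()+1,tf([[w.min()-.5,v],[w.max()+.5,v]],.06).tolist())
    rows=np.where(b.any(1))[0];print('end',tf([[c[i][0],rows.min()-.5]],.06))
hsv=cv2.cvtColor(f,cv2.COLOR_RGB2HSV);g=(hsv[...,0]>60)&(hsv[...,0]<90)&(hsv[...,1]>70);g[:112]=0;g[148:]=0
pts=np.argwhere(g)[:,::-1]
for u in (200,240,330):
    w=np.where(g[:,u])[0];print('green top edge',u,w.min(),tf([[u,w.min()-.5]],.0),tf([[u,w.min()-.5]],.012))
for v in(122,124):
    w=np.where(g[v])[0];print(v,w.min(),w.max(),tf([[w.min()-.5,v],[w.max()+.5,v]],.0).tolist())
# top view rack relative: dark/green not hidden
p=dict(np.load('top5.npz'));cv2.imwrite('pics/t5c.png',cv2.resize(p['frame'][120:280,90:300,::-1],None,fx=3,fy=3))
E
```

```text
[170 124  30  23 599]
127 170 191 [[67.9, 114.9, 60.0], [67.9, 92.6, 60.0]]
133 170 199 [[61.7, 115.6, 60.0], [61.8, 84.6, 60.0]]
140 171 199 [[54.4, 115.2, 60.0], [54.4, 85.1, 60.0]]
end [[71.5 99.5 60. ]]
[349 124  29  23 580]
127 356 378 [[68.0, -82.4, 60.0], [68.0, -105.7, 60.0]]
133 350 377 [[61.8, -76.5, 60.0], [61.8, -105.2, 60.0]]
140 349 377 [[54.5, -75.9, 60.0], [54.5, -105.9, 60.0]]
end [[ 71.6 -90.2  60. ]]
green top edge 200 120 [[75.2 96.8  0. ]] [[75.3 93.8 12. ]]
green top edge 240 120 [[75.2 47.   0. ]] [[75.3 45.6 12. ]]
green top edge 330 120 [[ 75.2 -64.8   0. ]] [[ 75.3 -62.8  12. ]]
122 169 379 [[72.2, 136.3, 0.0], [72.3, -126.5, 0.0]]
124 169 379 [[69.8, 136.6, 0.0], [69.9, -126.7, 0.0]]
```

```bash
python3 -c "
import cv2;a=cv2.imread('pics/wrist5.png')[105:160,150:400];cv2.imwrite('pics/w5c.png',cv2.resize(a,None,fx=3,fy=3,interpolation=0))"
```

```text
(no output)
```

View pics/w5c.png

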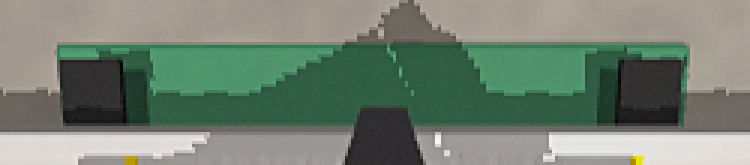

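The crop shows the bars at tray-frame y +103.9 and −94.0 and a level base edge. So the yaw matches, and the rack centre sits about +5 mm in y and +2 mm in x from the tray. I'll correct, level, and check.

```bash
python3 - <<'E'
from pulse import *
p=dict(np.load('wrist5.npz'));f=p['frame'].astype(int)
Rm=Rt(.003,-6);o=np.array([.59,.2602,.1])
yel=(f[...,0]>110)&(f[...,1]>100)&(f[...,2]<.6*f[...,1]);yel[:158]=0;yel[240:]=0
ym=[]
for a,b in((185,202),(352,370)):
    m=yel.copy();m[:,:a]=0;m[:,b:]=0;q=((ray(p,np.argwhere(m)[:,::-1],.104)-o)@Rm*1000);ym.append(np.median(q[:,1]));print(len(q),q.mean(0).round(1),np.median(q[:,1]))
off=sum(ym)/2
d=Rt(0,-6)@np.array([.002,(4.9-off)/1000,0])
x,y=.59+d[0],.2602+d[1];print(off,x,y)
go(x,y,.10,.003,-6,.006);show()
go(x,y,.064,.0015,-6,.025);show()
go(x,y,.064,.0,-6,.02);show()
p=r.snapshot('side');cv2.imwrite('pics/s6.png',p['frame'][:,:,::-1])
open('xy.txt','w').write(f'{x} {y}')
E
```

```text
190 [10.2 80.8  3.8] 81.11356547868057
338 [  1.  -79.8   4.2] -79.78070914500654
0.6664281668370151 0.5924315725485902 0.26420132295715965
t=28.85 y=9.2 q=0.002 red=76.83,490.47 roll=0.17 F=[-0.24  0.35 -8.83] M=[ 0.006  0.019 -0.015] z=0.4150
t=30.49 y=9.2 q=0.002 red=76.86,490.47 roll=0.10 F=[ 0.27  0.2  -9.58] M=[0.018 0.011 0.02 ] z=0.3793
t=30.79 y=9.2 q=0.002 red=76.85,490.41 roll=-0.00 F=[ 0.2   0.54 -8.81] M=[-0.02   0.026  0.023] z=0.3790
```

```bash
python3 - <<'E'
from pulse import *
x,y=map(float,open('xy.txt').read().split())
for z in(.0615,.0608,.0603,.0599,.0595,.0591,.0587,.0583):
    go(x,y,z,0,-6,.008);s=r.sense();print(z,round(s['clock'],2),np.round(s['contact_force'],1),np.round(s['torque'],2))
    if np.mean([(r.wait(.05),r.sense()['contact_force'][2])[1] for _ in range(4)])>-2: break
show()
p=r.snapshot('wrist');np.savez('wrist6.npz',**p);cv2.imwrite('pics/w6.png',p['frame'][:,:,::-1])
E
```

```text
0.0615 31.36 [ 0.9  0.5 -9.9] [-0.02 -0.01  0.  ]
0.0608 31.81 [-0.2  0.5 -8.6] [-0.   -0.06  0.05]
0.0603 32.26 [ 1.2 -0.6 -8.7] [ 0.02 -0.01 -0.  ]
0.0599 32.71 [ 0.1 -0.3 -8.7] [ 0.03 -0.03  0.01]
0.0595 33.16 [ 0.3 -0.6 -5.9] [-0.08  0.06 -0.01]
0.0591 33.61 [-1.  -1.5 -1.1] [-0.15  0.24  0.07]
t=33.81 y=9.2 q=0.002 red=76.93,490.46 roll=0.03 F=[-3.09  0.17  0.21] M=[-0.211  0.32  -0.014] z=0.3750
```

View pics/w6.png

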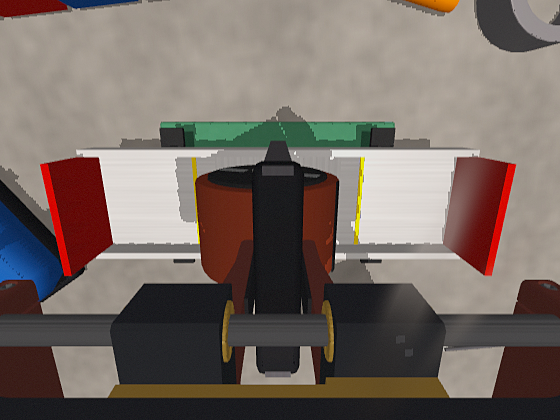

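The tray sits centred: bars at u 160–394 against rims at u 78–479, and the drum is central. The load is off the wrist, so I'll release and retreat straight up.

```bash
python3 - <<'E'
from pulse import *
r.grab(8); show()
r.let_go(); s=r.sense();print(s['clock'],s['opening'])
P=np.array(s['tcp_pos']);r.servo_line(list(P+[0,0,.12]),None,.08)
r.wait(.5);s=r.sense();print(s['clock'],s['contact_force'])
p=r.snapshot('wrist');np.savez('wrist7.npz',**p)
q=r.snapshot('top')
a=p['frame'];cv2.imwrite('pics/w7.png',a[:,:,::-1])
f=p['frame'].astype(int);yel=(f[...,0]>110)&(f[...,1]>100)&(f[...,2]<.6*f[...,1]);yel[:120]=0;yel[240:]=0
for b,st,c in blobs(yel,20):
    w=ray(p,np.argwhere(b)[:,::-1],.064).mean(0);print('yellow',st,w)
r.wait(1);p2=r.snapshot('wrist');print('diff',np.abs(p2['frame'].astype(int)-f).max(2).__gt__(40).sum())
E
```

```text
t=34.12 y=9.1 q=0.002 red=76.97,490.44 roll=0.03 F=[-2.36 -0.7   4.92] M=[-0.201  0.33   0.008] z=0.3750
35.25 0.08751753487001969
37.4 [-0.84368385  0.84236605  0.71003543]
yellow [216 145   7  66 203] [0.60029921 0.34399764 0.064     ]
yellow [333 145   7  66 199] [0.58311221 0.18494577 0.064     ]
diff 12
```

View pics/w7.png

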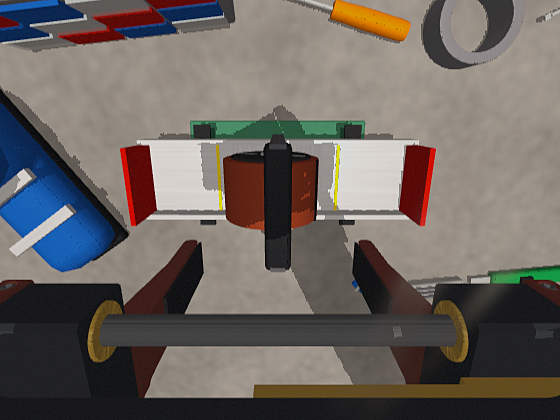

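The tray is square and centred on the rack. The drum rests at u 224–318 between the lines at u 219 and 337, and the gripper is clear.

```bash
python3 -c "
from station import r
print(r.hand_in(), r.sense()['clock'])"
```

```text
the job is handed in; nothing more can be done
the job is handed in; nothing more can be done
```

The job is handed in: the drum was held over five seconds in the air about 9 mm off the tray's middle (limit 25 mm), then the tray was set down centred and square on the rack within a few millimetres by the wrist camera, and released with the drum at rest between the lines; no verdict was reported back.

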